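Stamp a metal test coupon in the marking stand with a mallet

ROBOT

A 6-joint arm with a two-finger parallel gripper is mounted at the origin on a cart in front of the work surface, level with it; the furniture and walls round the work are solid. World frame = base frame: x ahead of the robot, y to its left, z up, the work surface at z = 0. Lengths are in mm, angles in rad, forces in N, time in s.
With the tool pointing down it reaches from about 400 to 925 mm from the base axis. Payload 12.5 kg.
Tool frame: the origin (TCP) lies between the finger pads; the fingertips stand 22 mm ahead of it and the grasp point (between the pads) lies 3 mm ahead of it; z points along the fingers, y is the line along which they close (so a half turn about z gives the same grasp; the last joint's range is limited). The gripper opens to 95 mm and grips with 3 to 60 N. Pads are 20 mm wide; open, the fingers measure 119 mm over their backs; the gripper's body (75 mm by 180 mm) begins 59 mm behind the grasp point.
Start: joints at [-1.394, 0.491, 1.559, -0, 1.092, -0.106], TCP at [174.426, -600.183, 236.661] pointing down, gripper open.
Joint ranges: [-3.1, 3.1], [-0.84, 2.19], [0.05, 2.79], [-1.13, 4.28], [0.06, 2.93], [-2.69, 2.69]. Speed limits (rad/s): [2.22, 2.22, 2.79, 3.14, 3.14, 3.14].

INTERFACE

Orientations are given as a unit quaternion [x, y, z, w].
In Python, from workcell import bot gives the robot as it stands.
- The arm moves only by the tool send_rows, never from a script. Its arguments are lists of equal length, an entry for each row: "slide": the shift along the tool's x, y, z in m, a list of three; "yaw": the turn about the tool's z in rad. In form: {"slide": [[dx, dy, dz], ...], "yaw": [yaw, ...]}. A call has 1 to 20 rows; each row is the pose to reach, as a shift and turn from the pose commanded when the call began, along the tool's axes at that moment; what a row does not reach only later rows make up. A row lasts 1/12 s, in which the tool goes at most 41.7 mm and 7.16 degrees, less where a joint would pass 70% of its speed; a pose out of reach is approached as far as the arm can. A call with a gripper value outside its range is refused whole. "gripper" is the opening, from 0 (shut) to 1 (fully open), set as the call begins (left out, the last holds). The fingers move at their own pace and stop on an object; the grip force is fixed at half the most. Time passes only in rows, so rows that repeat a pose let the fingers close. It gives the time, the measured TCP pose, the force, the opening and the grip force at its end, in the units of the state.
- bot.sense(): the state, without advancing time (a new reading comes with each control period).
- bot.grab_frame(name): name is "scene" or "top"; returns a dict with "frame" (384x512x3 uint8, blue, green, red), "camera_matrix" (3x3 intrinsics, pixels), "position" and "attitude" of the camera in the world. Camera axes: x right, y up, looking along -z (the intrinsics and any distortion apply to the point x, -y, -z); pixel columns grow to the right and rows downward; lengths in mm; the calibration is good to about 2 mm. A picture is of the moment at which its call begins. There is no depth.
- bot.hand_in(): hands the job in; it is judged then, once.
The state is a dict: "time_s": time; "joint_pos": joint angles; "joint_velocities": joint speeds; "effort": joint torques, N m; "eef_pos": TCP position; "tcp_rot": TCP orientation; "wrist_force": force on the tool from outside, world axes, zero at the start; "ft_torque": the same for the moment, N m; "gripper_width": finger opening in mm; "grasp_force": force on a finger pad.
Only numpy, scipy, OpenCV 4.12 (cv2) and the standard library are available. Lean on these libraries where they do the work, as an engineer would, in place of code of your own. Each camera call takes 0.05 s, during which the arm holds its last target. There are 200 camera calls.

TASK

Stamp the long metal coupon for identification: lay it flat in the nest of the marking stand, pushed in fully home against the end stop, and let go of it. Then take the mallet and, with the face of its head landing square on the stand's sprung striking cap, give one or more brisk blows that drive the punch right down onto the coupon; never strike it with the nest empty. Finally set the mallet down on the table standing on the face of its head, as you found it, leave the coupon in the nest, and do not disturb the things round about.

Things in the scene. Friction and masses are not known exactly. Their poses are not given: they have to be found in the camera images.
- marking_stand: Bench marking stand, fixed; grey base on four feet, 104 mm wide (y), x -72 to +52, top z = 34 mm. Origin: on the table under the vertical punch axis. x runs along the nest: it opens to -x (roughly to the robot's right) and ends at a stop, face at x = +27. Grey bridge overhead: x -18 to +18, y -52 to +52, z 80 to 100 mm, on two 15 mm columns at y = -39, +39 (nuts to z 106).
- nest_mouth (a point): Point on the stand at the front edge of the bright anvil strip (x = -70, y = 0, z = 38 mm; anvil top z = 38). The coupon slides in here along +x, under the bridge, between two dark rails 29 mm apart and 7 mm high (z 38 to 45; x -44 to +30 mm), which flare in front to about 40 mm apart at x = -62 mm.
- nest_home (a point): Point on the stand's anvil (x = -48, y = 0, z = 38 mm), axes as the stand's: here lies the origin of the long coupon when fully home, its x axis along the stand's, either way round. Its outer end then sticks out 51 mm beyond the base, where it can be held from above, clear of the bridge.
- strike_cap (a point): Round steel cap on top of the sprung punch, 40 mm in diameter with a flat 32 mm top; origin at the centre of its top face, 159 mm above the table when up, on the punch axis. A coil spring of 28 mm diameter shows between it and the bridge. Moves down with the punch.
- die_foot (a point): Lower end of the punch, 18 mm in diameter tapering to 11 mm; origin at the centre of its lower face, 55 mm above the table when up, that is 12 mm above the top of a coupon in the nest. Fixed to the punch.
- punch (a joint): Downward travel of the punch in m: 0 = up; about 0.012 = die foot on a coupon in the nest; 0.017 = end of travel on the bare anvil. The return spring pushes up with about 1.5 N net at 0 and 4.5 N at 0.012.
- coupon: The long coupon: flat bright metal strip 150 x 25 x 5 mm, about 55 g, a dark dot near one end, lying flat on the table; origin at the centre of its underside, x along its length, z up. Either end may go in first. To grip: across the 25 mm width.
- coupon_short: A bystander: same strip but only 80 mm long (80 x 25 x 5 mm). Leave it alone.
- mallet: Small mallet, about 0.32 kg, standing on one face of its head: an upright cylinder 46 mm in diameter, 64 mm high, white faces, metal middle. Origin: centre of the lower face; z up along the head; x from head along the handle. Level wooden handle, axis 32 mm above the origin, 18 mm wide, 28 mm high, x = 34 to 166 mm. Nearly all its weight is in the head.
- mallet_handle (a point): Point on the mallet's handle axis, 85 mm from the axis of the head and 32 mm above the mallet's lower face. The further from the head it is held, the more easily the mallet turns in the fingers when it strikes. A tall titrator stands just beyond the mallet (x over 0.57 m): come and go high, and keep the hand on the robot's side of it.
- timer: Bystander: white bench timer 60 x 62 x 29 mm, loose.
- bottle_dropper: Bystander: small brown dropper bottle, 37 mm in diameter, 85 mm high, loose.
- label_tape: Bystander: roll of tape lying flat, 55 mm in diameter, 19 mm high, loose.

How it is judged:
By the outcome, as a careful person would: the job done as asked, in the order asked, and still so for the second after the job is handed in, with the robot touching nothing.
It also fails if it takes over 72 s, if anything falls off the work surface, if the arm or the gripper's body presses on something with over 40 N, if the wrist force passes 120 N, or if a joint passes its speed limit or range.

## Working session

There is one attempt and no reset: what is moved stays moved. The work goes in short steps, Python scripts to look and compute and a tool call to move; the robot and the scene stay as the last step left them, time stands still between calls to the robot, and variables do not carry over. Pictures are saved under pics/ and viewed, at most 10 in all, crops included, and the job is handed in when it is done.

Besides the shell and the picture viewer there is one more tool, called after "Call:" by a JSON object that holds its "api" and its "payload". send_rows: Moves the arm, as the interface text tells. Its arguments: {"type":"object","properties":{"slide":{"type":"array"},"yaw":{"type":"array"},"gripper":{"type":"number"}},"required":["slide","yaw"]}

```bash
mkdir -p pics; cat > h.py <<'E'
import numpy as np, cv2
from scipy.spatial.transform import Rotation as R
from workcell import bot
def cam(f):
    a=np.array(f["attitude"],float)
    M=R.from_quat(a).as_matrix() if a.size==4 else a.reshape(3,3)
    return np.array(f["camera_matrix"]),np.array(f["position"],float),M
def world(f,u,v,z):
    K,p,M=cam(f); d=np.linalg.inv(K)@[u,v,1]; d=M@(d*[1,-1,-1]); return p+d*(z-p[2])/d[2]
def pix(f,P):
    K,p,M=cam(f); c=M.T@(np.array(P,float)-p)*[1,-1,-1]; q=K@c; return q[:2]/q[2]
E
python3 - <<'E'
from h import *
for n in("scene","top"):
    f=bot.grab_frame(n); cv2.imwrite(f"pics/{n}0.png",cv2.resize(f["frame"],(768,576),interpolation=cv2.INTER_CUBIC))
    np.savez(f"{n}0.npz",**{k:np.array(v) for k,v in f.items() if not isinstance(v,dict)})
    print(n,list(f),f["position"],f["attitude"],f["camera_matrix"])
print(bot.sense())
E
```

```text
scene ['frame', 'camera_matrix', 'position', 'attitude'] [ 458.104323   -759.03875996 1271.31954728] [ 0.29626559 -0.00682745 -0.03061653  0.95459034] [[496.89094746   0.         260.1500836 ]
 [  0.         496.89094746 192.23227843]
 [  0.           0.           1.        ]]
top ['frame', 'camera_matrix', 'position', 'attitude'] [ 246.71465228   38.61147392 1425.96714551] [-0.0756005   0.0646199   0.71274646 -0.69433516] [[418.12407329   0.         245.46158643]
 [  0.         418.12407329 186.8912619 ]
 [  0.           0.           1.        ]]
{'time_s': 0.1, 'joint_pos': array([-1.39362062e+00,  4.91541231e-01,  1.55941987e+00, -1.10478870e-05,
        1.09167046e+00, -1.05609783e-01]), 'joint_velocities': array([-0.00036588, -0.00215333, -0.00090834, -0.00092344, -0.00086863,
       -0.00206454]), 'effort': array([ 1.54565427e-03, -6.13625407e+01, -2.58608437e+01,  6.93376805e-02,
        4.69661329e-02, -5.31255023e-05]), 'eef_pos': array([ 174.37301733, -599.97507686,  236.08330111]), 'tcp_rot': array([ 9.90020195e-01,  1.40924602e-01, -2.34811136e-05, -5.18946162e-04]), 'wrist_force': array([ 0.11348101, -0.76836146, -0.18359856]), 'ft_torque': array([0.02332432, 0.02124782, 0.0532538 ]), 'grasp_force': 0.0, 'gripper_width': 95.31887456512392}
```

View pics/top0.png

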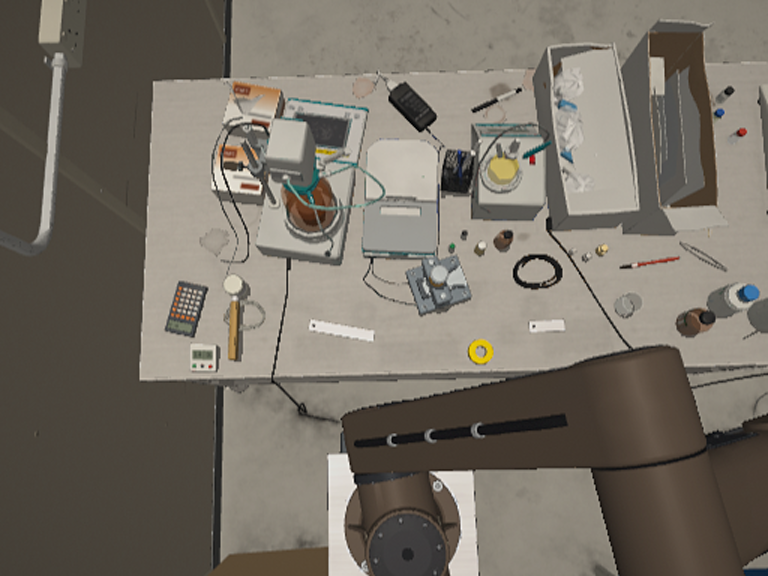

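View pics/scene0.png

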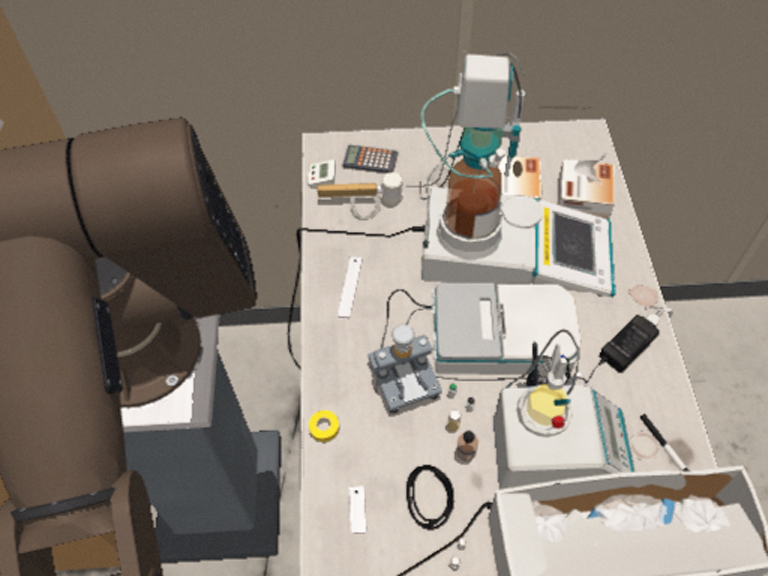

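Top view: coupon from (310,325) to (374,335), mallet head (233,284) with its handle running down to (233,360), stand near (438,283), short coupon (547,326). The scene view shows the same layout, with the nest opening towards the camera (-y). I'll take close-ups for measuring.

```bash
python3 - <<'E'
from h import *
S=dict(np.load("scene0.npz"));T=dict(np.load("top0.npz"))
def crop(f,x,y,w,h,W,H): return cv2.resize(f["frame"][y:y+h,x:x+w],(W,H),interpolation=cv2.INTER_CUBIC)
c=np.zeros((600,800,3),np.uint8)
c[:300,:400]=crop(S,230,210,80,60,400,300)   # s=5 
c[300:,:400]=crop(T,255,160,80,60,400,300)
c[:300,400:]=crop(S,200,100,80,60,400,300)
c[300:,400:]=crop(T,135,180,80,60,400,300)
cv2.imwrite("pics/c1.png",c)
for n,u,v,z in [("coupL",310,325,5),("coupR",374,335,5),("head",233,284,64),("hend",233,360,46),("cap",438,275,159),("short",547,326,5),("tape",481,351,19),("timer",203,357,29)]:
    print(n,world(T,u/1.5,v/1.5,z).round(1))
for n,u,v,z in [("coupL",356,258,5),("coupR",344,316,5),("head",392,180,64),("hend",318,190,32),("cap",402,334,159)]:
    print("S",n,world(S,u/1.5,v/1.5,z).round(1))
for n,f in(("T",T),("S",S)):
    hsv=cv2.cvtColor(f["frame"],cv2.COLOR_BGR2HSV)
    m=((hsv[...,2]>225)&(hsv[...,1]<25)).astype(np.uint8)
    k,l,st,ce=cv2.connectedComponentsWithStats(m)
    for i in range(1,k):
        if st[i,4]>40:
            p=np.argwhere(l==i)[:,::-1].astype(np.float32); r=cv2.minAreaRect(p)
            print(n,st[i],ce[i].round(1),[world(f,*q,5)[:2].round(1).tolist() for q in cv2.boxPoints(r)])
E
```

```text
coupL [432.8 192.6   5. ]
coupR [406.1  47.2   5. ]
head [521.2 357.   64. ]
hend [354.6 358.1  46. ]
cap [509.2 -88.8 159. ]
short [ 416.2 -345.3    5. ]
tape [ 362.4 -190.6   19. ]
timer [364.3 429.2  29. ]
S coupL [438.4 191.9   5. ]
S coupR [409.  48.   5.]
S head [525.6 354.8  64. ]
S hend [361.6 365.5  32. ]
S cap [514.6 -93.8 159. ]
T [206 214  43  13 160] [227.6 220.4] [[425.4, 196.1], [443.8, 192.6], [413.5, 48.5], [395.3, 52.3]]
T [219 304  17  37  72] [224.4 316.2] [[143.1, 153.8], [141.9, 101.2], [29.6, 103.4], [30.7, 155.1]]
S [311  37  27  16 375] [324.4  44.5] [[740.8, 754.8], [754.9, 838.5], [856.4, 820.0], [839.8, 737.2]]
S [333 104  64  46 682] [351.4 134.9] [[712.8, 351.8], [804.1, 480.5], [968.3, 270.0], [876.0, 157.8]]
S [205 106  18  16 113] [214.6 114.4] [[330.2, 470.2], [394.4, 485.5], [402.5, 427.5], [339.5, 412.9]]
S [375 106  17  27 248] [382.5 119.4] [[930.5, 448.4], [986.3, 444.7], [960.9, 325.6], [907.2, 329.2]]
S [256 115  12   9  84] [261.3 119.2] [[511.9, 433.8], [549.9, 431.2], [547.3, 394.1], [509.8, 396.7]]
S [284 125  18  46 318] [290.5 146.9] [[5
[... 1175 characters left out ...]
7.3, -318.9], [1109.2, -434.1], [1102.5, -435.9]]
S [ 331  321   47   63 1534] [350.4 354.9] [[662.2, -327.6], [775.2, -316.0], [770.9, -465.4], [665.2, -475.2]]
S [232 324  12  31 295] [237.9 339.5] [[406.0, -303.4], [432.5, -303.8], [432.8, -382.9], [407.3, -382.5]]
S [455 333  32  22 412] [468.6 344.2] [[965.3, -417.1], [980.6, -364.2], [1060.3, -369.3], [1043.2, -422.1]]
S [400 336  42  18 448] [419.9 344.6] [[827.7, -405.8], [837.3, -362.8], [942.5, -369.6], [930.9, -412.4]]
S [379 341  13   7  41] [385.1 343.8] [[777.5, -375.4], [810.9, -370.4], [811.0, -383.0], [777.8, -387.9]]
S [457 375  55   9  93] [486.7 379.8] [[950.3, -486.5], [1088.2, -476.0], [1087.0, -482.0], [949.5, -492.4]]
```

View pics/c1.png

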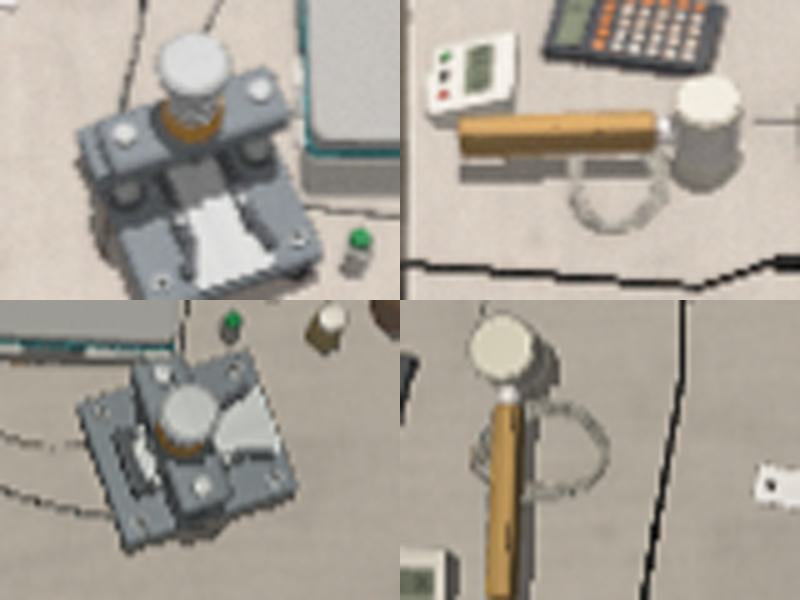

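The close-up shows the cap, bridge nuts, base corners, and mallet head and handle clearly. I'll fit the poses from those points.

```bash
cat >> h.py <<'E'
def go(x,y,z,psi_deg,c=None):
    """slide and yaw from present pose (or c=(x,y,z,psi)) to target TCP, tool down"""
    if c is None:
        s=bot.sense(); p=np.array(s["eef_pos"]); M=R.from_quat(s["tcp_rot"]).as_matrix()
        print("t",round(s["time_s"],2),"p",p.round(1),"psi",np.degrees(np.arctan2(M[1,0],M[0,0])).round(2),"zaxis",M[:,2].round(3),"F",s["wrist_force"].round(1),"w",round(s["gripper_width"],1),"q",s["joint_pos"].round(2))
        psi=np.arctan2(M[1,0],M[0,0])
    else: p=np.array(c[:3],float); psi=np.radians(c[3])
    d=np.array([x,y,z])-p; cs,sn=np.cos(psi),np.sin(psi)
    sl=[d[0]*cs+d[1]*sn, d[0]*sn-d[1]*cs, -d[2]]
    dy=(psi_deg-np.degrees(psi)+180)%360-180
    print("slide m",np.round(np.array(sl)/1000,4),"yaw rad (z down: neg of world)",round(-np.radians(dy),4))
E
python3 - <<'E'
from h import *
from scipy.optimize import least_squares
S=dict(np.load("scene0.npz"));T=dict(np.load("top0.npz"))
s=lambda a,b:(230+a/5,210+b/5); t=lambda a,b:(255+a/5,160+(b-300)/5)
obs=[(S,(0,0,159),s(195,65)),(S,(0,39,106),s(123,130)),(S,(0,-39,106),s(259,88)),
(T,(0,0,159),t(189,409)),(T,(0,-39,106),t(162,373)),(T,(0,39,106),t(203,485)),
(T,(52,-52,34),t(80,402)),(T,(52,52,34),t(127,550)),(T,(-72,52,34),t(297,492))]
def res(p,o):
    r=[]
    for f,P,uv in o:
        c,sn=np.cos(p[2]),np.sin(p[2]); W=[p[0]+c*P[0]-sn*P[1],p[1]+sn*P[0]+c*P[1],P[2]]
        r+=list(pix(f,W)-np.array(uv)+.5-.1)
    return r
for o in(obs,obs[:3],obs[3:]):
    q=least_squares(res,[510,-90,1.87],args=(o,),x_scale=[10,10,.1]); print(q.x[:2].round(1),np.degrees(q.x[2]).round(2),np.round(q.fun,1).tolist())
ms=lambda a,b:(200+(a-400)/5,100+b/5); mt=lambda a,b:(135+(a-400)/5,180+(b-300)/5)
for n,f,uv,z in[("S head",S,ms(709,100),64),("S hL",S,ms(460,129),46),("S hR",S,ms(655,123),46),("T head",T,mt(503,348),64),("T hn",T,mt(509,405),46),("T hf",T,mt(500,592),46)]: print(n,world(f,*uv,z).round(1))
go(375,105,150,78.3)
E
```

```text
[514.2 -91.1] 106.24 [-0.8, -0.8, -0.2, 0.7, -0.3, 0.5, 0.3, 0.3, 0.2, -0.3, -0.1, -0.0, -0.8, -0.2, -0.4, -1.0, 0.5, -0.5]
[515.4 -90.8] 105.76 [-0.4, -0.9, 0.2, 0.5, 0.2, 0.5]
[513.2 -91.2] 106.27 [0.3, 0.6, 0.3, 0.0, -0.1, 0.2, -0.7, 0.1, -0.4, -0.7, 0.6, -0.3]
S head [527.1 354.7  64. ]
S hL [362.7 356.6  46. ]
S hR [491.2 353.3  46. ]
T head [520.3 356.1  64. ]
T hn [484.8 355.5  46. ]
T hf [359.9 359.3  46. ]
t 0.1 p [ 174.4 -600.   236.1] psi 16.2 zaxis [-0.     0.001 -1.   ] F [ 0.1 -0.8 -0.2] w 95.3 q [-1.39  0.49  1.56 -0.    1.09 -0.11]
slide m [ 0.3894 -0.621   0.0861] yaw rad (z down: neg of world) -1.0838
```

```bash
python3 - <<'E'
from h import *
S=dict(np.load("scene0.npz"));T=dict(np.load("top0.npz"))
for n,f,u,v,z in[("bottle",T,503,238,80),("bottle",S,468,437,85),("vial",T,482,246,30),("vial",S,454,413,30),("green",S,453,387,20),("blk",S,471,403,15)]: print(n,world(f,u/1.5,v/1.5,z).round(1))
go(480,-300,230,78.3); go(440,72,200,78.3); go(410,72.4,70,78.3,(440,72,200,78.3))
E
```

```text
bottle [ 605. -244.   80.]
bottle [ 615.6 -259.8   85. ]
vial [ 600.8 -205.4   30. ]
vial [ 603.2 -188.9   30. ]
green [ 608.4 -131.7   20. ]
blk [ 638.5 -164.1   15. ]
t 0.1 p [ 174.4 -600.   236.1] psi 16.2 zaxis [-0.     0.001 -1.   ] F [ 0.1 -0.8 -0.2] w 95.3 q [-1.39  0.49  1.56 -0.    1.09 -0.11]
slide m [ 0.3772 -0.2028  0.0061] yaw rad (z down: neg of world) -1.0838
t 0.1 p [ 174.4 -600.   236.1] psi 16.2 zaxis [-0.     0.001 -1.   ] F [ 0.1 -0.8 -0.2] w 95.3 q [-1.39  0.49  1.56 -0.    1.09 -0.11]
slide m [ 0.4426 -0.5712  0.0361] yaw rad (z down: neg of world) -1.0838
slide m [-0.0057 -0.0295  0.13  ] yaw rad (z down: neg of world) -0.0
```

Call:
{"api": "send_rows", "payload": {"slide": [[0.377,-0.203,0.006],[0.377,-0.203,0.006],[0.377,-0.203,0.006],[0.377,-0.203,0.006],[0.377,-0.203,0.006],[0.377,-0.203,0.006],[0.377,-0.203,0.006],[0.377,-0.203,0.006],[0.377,-0.203,0.006],[0.377,-0.203,0.006],[0.377,-0.203,0.006],[0.377,-0.203,0.006],[0.442,-0.571,0.036],[0.442,-0.571,0.036],[0.442,-0.571,0.036],[0.442,-0.571,0.036],[0.442,-0.571,0.036],[0.442,-0.571,0.036],[0.442,-0.571,0.036],[0.442,-0.571,0.036]], "yaw": [-1.084,-1.084,-1.084,-1.084,-1.084,-1.084,-1.084,-1.084,-1.084,-1.084,-1.084,-1.084,-1.084,-1.084,-1.084,-1.084,-1.084,-1.084,-1.084,-1.084], "gripper": 0.6}}

```text
time_s: 1.77
eef_pos: [443.2, 30.9, 203.9]
tcp_rot: [0.776, 0.631, -0.0, 0.0]
wrist_force: [1.6, -1.2, 0.6]
gripper_width: 56.8
grasp_force: 0.0
```

```bash
python3 - <<'E'
from h import *
go(413,87,80,78.3)
E
```

```text
t 1.77 p [443.2  30.9 203.9] psi 78.21 zaxis [ 0. -0. -1.] F [ 1.6 -1.2  0.6] w 56.8 q [-0.08  0.28  2.02 -0.    0.84  0.13]
slide m [ 0.0487 -0.041   0.1239] yaw rad (z down: neg of world) -0.0016
```

Call:
{"api": "send_rows", "payload": {"slide": [[0,0,0],[0,0,0],[0,0,0]], "yaw": [0,0,0]}}

```text
time_s: 2.02
eef_pos: [444.1, 29.4, 204.0]
tcp_rot: [0.775, 0.631, -0.0, 0.0]
wrist_force: [0.6, -0.3, -0.2]
gripper_width: 57.2
grasp_force: 0.0
```

```bash
python3 - <<'E'
from h import *
go(413,87,80,78.3)
E
```

```text
t 2.02 p [444.1  29.4 204. ] psi 78.31 zaxis [ 0. -0. -1.] F [ 0.6 -0.3 -0.2] w 57.2 q [-0.08  0.28  2.02 -0.    0.84  0.12]
slide m [ 0.0501 -0.0421  0.124 ] yaw rad (z down: neg of world) 0.0001
```

Call:
{"api": "send_rows", "payload": {"slide": [[0.05,-0.042,0.0],[0.05,-0.042,0.0],[0.05,-0.042,0.124],[0.05,-0.042,0.124],[0.05,-0.042,0.124],[0.05,-0.042,0.124],[0.05,-0.042,0.124],[0.05,-0.042,0.124]], "yaw": [0,0,0,0,0,0,0,0]}}

```text
time_s: 2.68
eef_pos: [414.0, 86.8, 81.5]
tcp_rot: [0.776, 0.631, 0.0, 0.0]
wrist_force: [0.7, -0.4, 1.1]
gripper_width: 57.1
grasp_force: 0.0
```

```bash
python3 - <<'E'
from h import *
go(413,87,24,78.3)
S=bot.grab_frame("scene");T=bot.grab_frame("top")
def crop(f,x,y,w,h,W,H): return cv2.resize(f["frame"][y:y+h,x:x+w],(W,H),interpolation=cv2.INTER_CUBIC)
c=np.zeros((600,800,3),np.uint8)
c[:300,:400]=crop(S,200,160,80,60,400,300)
c[300:,:400]=crop(T,200,190,80,60,400,300)
c[:300,400:]=crop(S,270,250,80,60,400,300)
c[300:,400:]=crop(T,290,140,80,60,400,300)
cv2.imwrite("pics/c2.png",c)
E
```

```text
t 2.68 p [414.   86.8  81.5] psi 78.2 zaxis [ 0.001 -0.    -1.   ] F [ 0.7 -0.4  1.1] w 57.1 q [ 0.05  0.48  2.19 -0.    0.47  0.26]
slide m [ 0.     -0.001   0.0575] yaw rad (z down: neg of world) -0.0017
```

View pics/c2.png

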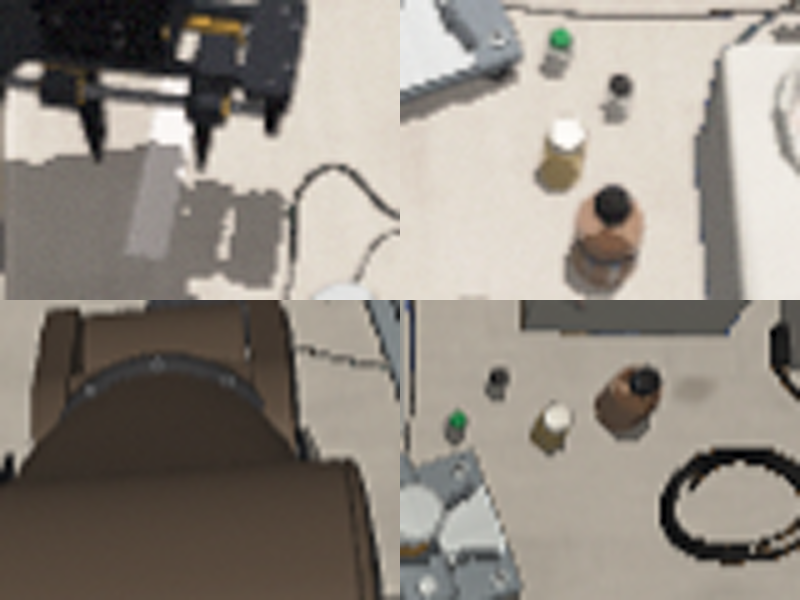

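The gripper straddles the coupon, with the scene pads at (95,155) and (205,165). The bottle is at (612,205) in the scene crop. I'll descend and grip.

Call:
{"api": "send_rows", "payload": {"slide": [[0,-0.001,0.03],[0,-0.001,0.057],[0,-0.001,0.057],[0,-0.001,0.057]], "yaw": [0,0,0,0]}}

```text
time_s: 3.12
eef_pos: [413.1, 87.8, 24.3]
tcp_rot: [0.776, 0.631, 0.001, 0.001]
wrist_force: [-0.1, -0.1, 0.4]
gripper_width: 57.2
grasp_force: 0.0
```

```bash
python3 - <<'E'
from h import *
S=dict(np.load("scene0.npz"));T=dict(np.load("top0.npz"))
s=lambda a,b:(270+(a-400)/5,250+b/5); t=lambda a,b:(290+(a-400)/5,140+(b-300)/5)
for n,f,uv,z in[("cap",S,s(612,205),85),("cap",T,t(645,382),85),("base",S,s(600,262),5),("base",T,t(622,410),5),("vial",S,s(566,132),30),("vial",T,t(557,418),30)]: print(n,world(f,*uv,z).round(1))
go(413,87,24,78.3)
E
```

```text
cap [ 616.7 -259.    85. ]
cap [ 611.1 -255.5   85. ]
base [ 617.  -257.3    5. ]
base [ 613.  -255.7    5. ]
vial [ 604.3 -192.2   30. ]
vial [ 602.2 -205.7   30. ]
t 3.12 p [413.1  87.8  24.3] psi 78.3 zaxis [ 0.003  0.    -1.   ] F [-0.1 -0.1  0.4] w 57.2 q [ 0.05  0.61  2.23 -0.    0.3   0.26]
slide m [-0.0008  0.0001  0.0003] yaw rad (z down: neg of world) -0.0
```

Call:
{"api": "send_rows", "payload": {"slide": [[0,0,0],[0,0,0],[0,0,0],[0,0,0],[0,0,0],[0,0,0],[0,0,-0.03],[0,0,-0.07],[0,0,-0.1],[0,0,-0.1]], "yaw": [0,0,0,0,0,0,0,0,0,0], "gripper": 0.05}}

```text
time_s: 3.95
eef_pos: [413.5, 88.1, 127.2]
tcp_rot: [0.775, 0.632, 0.003, 0.002]
wrist_force: [0.8, -0.1, -0.3]
gripper_width: 24.6
grasp_force: 30.0
```

```bash
python3 - <<'E'
from h import *
S=bot.grab_frame("scene")
p=pix(S,(413,87,110)); print(p); x,y=int(p[0])-50,int(p[1])-38
cv2.imwrite("pics/g1.png",cv2.resize(S["frame"][y:y+75,x:x+100],(600,450),interpolation=cv2.INTER_CUBIC))
c,s=np.cos(np.radians(106.2)),np.sin(np.radians(106.2))
for X in(-160,-85): print(X,514.2+c*X,-91.1+s*X)
go(530,-20,220,106.2);go(514.2-c*160,-91.1-s*160,220,106.2)
E
```

```text
[228.28773303 179.71647918]
-160 558.8385769662767 -244.74698970831088
-85 537.9142440133345 -172.72496328254016
t 4.0 p [413.   88.1 125.2] psi 78.32 zaxis [ 0.005  0.    -1.   ] F [-0.6 -0.2 -1.8] w 24.6 q [ 0.05  0.39  2.16 -0.    0.59  0.26]
slide m [-0.0821  0.1365 -0.0948] yaw rad (z down: neg of world) -0.4866
t 4.0 p [413.   88.1 125.2] psi 78.32 zaxis [ 0.005  0.    -1.   ] F [-0.6 -0.2 -1.8] w 24.6 q [ 0.05  0.39  2.16 -0.    0.59  0.26]
slide m [-0.2964  0.2102 -0.0948] yaw rad (z down: neg of world) -0.4866
```

View pics/g1.png

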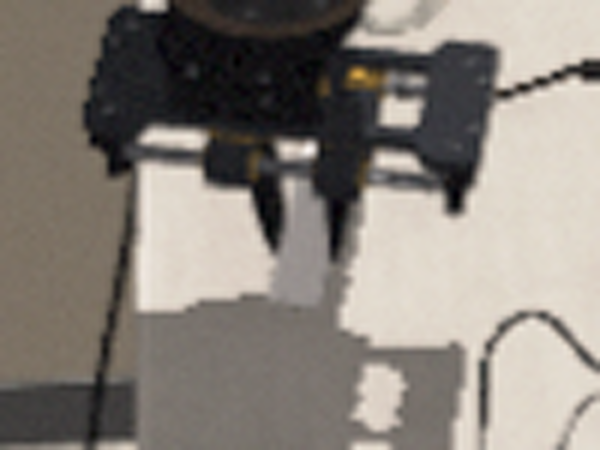

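The coupon is held between the pads at (300,240) and looks level. Now moving over to the stand.

Call:
{"api": "send_rows", "payload": {"slide": [[0,0,-0.04],[0,0,-0.08],[0,0.02,-0.095],[-0.296,0.21,-0.095],[-0.296,0.21,-0.095],[-0.296,0.21,-0.095],[-0.296,0.21,-0.095],[-0.296,0.21,-0.095],[-0.296,0.21,-0.095],[-0.296,0.21,-0.095],[-0.296,0.21,-0.095],[-0.296,0.21,-0.095],[-0.296,0.21,-0.095],[-0.296,0.21,-0.095],[-0.296,0.21,-0.095],[-0.296,0.21,-0.095],[-0.296,0.21,-0.095]], "yaw": [0,0,0,-0.487,-0.487,-0.487,-0.487,-0.487,-0.487,-0.487,-0.487,-0.487,-0.487,-0.487,-0.487,-0.487,-0.487]}}

```text
time_s: 5.42
eef_pos: [557.5, -243.2, 217.8]
tcp_rot: [0.6, 0.8, -0.0, -0.0]
wrist_force: [0.8, 1.0, -0.5]
gripper_width: 24.0
grasp_force: 30.0
```

```bash
python3 - <<'E'
from h import *
go(558.8,-244.7,80,106.2)
E
```

```text
t 5.42 p [ 557.5 -243.2  217.8] psi 106.29 zaxis [-0.  0. -1.] F [ 0.8  1.  -0.5] w 24.0 q [-0.52  0.49  1.62 -0.    1.03 -0.8 ]
slide m [-0.0018  0.0008  0.1378] yaw rad (z down: neg of world) 0.0015
```

Call:
{"api": "send_rows", "payload": {"slide": [[-0.002,0.001,0.04],[-0.002,0.001,0.08],[-0.002,0.001,0.12],[-0.002,0.001,0.14],[-0.002,0.001,0.14],[-0.002,0.001,0.14]], "yaw": [0,0,0,0,0,0]}}

```text
time_s: 5.92
eef_pos: [559.2, -245.4, 77.9]
tcp_rot: [0.6, 0.8, -0.0, -0.001]
wrist_force: [-0.2, 0.6, -1.2]
gripper_width: 24.6
grasp_force: 30.0
```

```bash
python3 - <<'E'
from h import *
go(558.8,-244.7,63,106.2)
S=bot.grab_frame("scene");T=bot.grab_frame("top")
c=np.zeros((600,800,3),np.uint8)
c[:,:400]=cv2.resize(S["frame"][205:325,235:315],(400,600),interpolation=cv2.INTER_CUBIC)
c[:,400:]=cv2.resize(T["frame"][130:250,265:345],(400,600),interpolation=cv2.INTER_CUBIC)
cv2.imwrite("pics/n1.png",c)
E
```

```text
t 5.92 p [ 559.2 -245.4   77.9] psi 106.27 zaxis [-0.001  0.001 -1.   ] F [-0.2  0.6 -1.2] w 24.6 q [-0.52  0.66  1.74 -0.    0.75 -0.81]
slide m [ 0.0008 -0.0002  0.0149] yaw rad (z down: neg of world) 0.0012
```

View pics/n1.png

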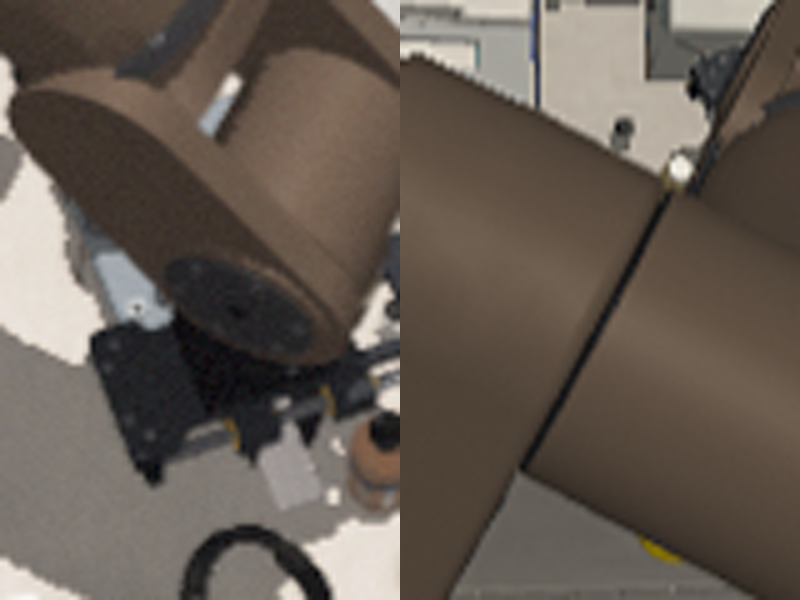

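The bottle at (375,460) is clear of the fingers and only the coupon's outer end (290,480) shows. I'll lower it and watch the force.

Call:
{"api": "send_rows", "payload": {"slide": [[0.001,0,0.005],[0.001,0,0.009],[0.001,0,0.013],[0.001,0,0.014],[0.001,0,0.014]], "yaw": [0,0,0,0,0]}}

```text
time_s: 6.43
eef_pos: [558.8, -245.1, 63.7]
tcp_rot: [0.6, 0.8, -0.0, -0.0]
wrist_force: [-0.2, -0.8, -0.5]
gripper_width: 24.4
grasp_force: 30.0
```

Call:
{"api": "send_rows", "payload": {"slide": [[0.006,0,0],[0.012,0,0],[0.018,0,0],[0.024,0,0],[0.03,0,0.0],[0.036,0,0],[0.042,0,0],[0.048,0,0],[0.054,0,0],[0.06,0,0],[0.06,0,0]], "yaw": [0,0,0,0,0,0,0,0,0,0,0]}}

```text
time_s: 7.35
eef_pos: [541.8, -186.4, 64.0]
tcp_rot: [0.6, 0.8, -0.0, -0.0]
wrist_force: [-0.4, -0.3, -0.3]
gripper_width: 24.7
grasp_force: 30.0
```

```bash
python3 - <<'E'
from h import *
go(537.9,-172.7,62,106.2); print(bot.sense()["ft_torque"])
E
```

```text
t 7.35 p [ 541.8 -186.4   64. ] psi 106.25 zaxis [-0.001  0.    -1.   ] F [-0.4 -0.3 -0.3] w 24.7 q [-0.45  0.64  1.84 -0.    0.66 -0.73]
slide m [0.0143 0.0001 0.002 ] yaw rad (z down: neg of world) 0.0009
[-0.04218321 -0.13747876 -0.0116325 ]
```

Call:
{"api": "send_rows", "payload": {"slide": [[0.003,0,0.001],[0.006,0,0.001],[0.009,0,0.001],[0.011,0,0.001],[0.013,0,0.001],[0.014,0,0.001],[0.015,0,0.001],[0.015,0,0.001]], "yaw": [0,0,0,0,0,0,0,0]}}

```text
time_s: 8.02
eef_pos: [538.0, -173.0, 63.0]
tcp_rot: [0.6, 0.8, -0.0, -0.0]
wrist_force: [0.4, 0.6, 0.4]
gripper_width: 24.6
grasp_force: 30.0
```

Call:
{"api": "send_rows", "payload": {"slide": [[0.001,0,0],[0.002,0,0],[0.003,0,0],[0.003,0,0]], "yaw": [0,0,0,0]}}

```text
time_s: 8.35
eef_pos: [537.9, -171.0, 63.3]
tcp_rot: [0.6, 0.8, -0.0, 0.001]
wrist_force: [2.0, -5.2, 0.3]
gripper_width: 24.5
grasp_force: 30.0
```

Call:
{"api": "send_rows", "payload": {"slide": [[0.001,0,0],[0.002,0,0],[0.002,0,0]], "yaw": [0,0,0]}}

```text
time_s: 8.6
eef_pos: [538.4, -170.5, 63.7]
tcp_rot: [0.6, 0.8, -0.0, 0.003]
wrist_force: [3.4, -14.3, -1.3]
gripper_width: 24.6
grasp_force: 30.0
```

Call:
{"api": "send_rows", "payload": {"slide": [[-0.001,0,0.001],[-0.001,0,0.002],[-0.001,0,0.002]], "yaw": [0,0,0]}}

```text
time_s: 8.85
eef_pos: [538.0, -170.8, 61.4]
tcp_rot: [0.6, 0.8, -0.0, 0.002]
wrist_force: [2.0, -9.2, -0.2]
gripper_width: 24.6
grasp_force: 30.0
```

Call:
{"api": "send_rows", "payload": {"slide": [[0,0,0],[0,0,0],[0,0,0],[0,0,0],[0,0,-0.01],[0,0,-0.04],[0,0,-0.08],[0,0,-0.12],[0,0,-0.14],[0,0,-0.14]], "yaw": [0,0,0,0,0,0,0,0,0,0], "gripper": 0.4}}

```text
time_s: 9.68
eef_pos: [538.2, -169.7, 206.4]
tcp_rot: [0.6, 0.8, 0.001, 0.004]
wrist_force: [0.0, -0.2, 0.0]
gripper_width: 38.2
grasp_force: 0.0
```

```bash
python3 - <<'E'
from h import *
go(450,50,250,150); go(470,300,250,180)
E
```

```text
t 9.68 p [ 538.2 -169.7  206.4] psi 106.23 zaxis [ 0.007 -0.003 -1.   ] F [ 0.  -0.2  0. ] w 38.2 q [-0.42  0.44  1.75 -0.    0.95 -0.71]
slide m [ 0.2356 -0.0233 -0.0436] yaw rad (z down: neg of world) -0.764
t 9.68 p [ 538.2 -169.7  206.4] psi 106.23 zaxis [ 0.007 -0.003 -1.   ] F [ 0.  -0.2  0. ] w 38.2 q [-0.42  0.44  1.75 -0.    0.95 -0.71]
slide m [ 0.47    0.0657 -0.0436] yaw rad (z down: neg of world) -1.2876
```

Call:
{"api": "send_rows", "payload": {"slide": [[0,0,-0.03],[0.03,0,-0.044],[0.236,-0.023,-0.044],[0.236,-0.023,-0.044],[0.236,-0.023,-0.044],[0.236,-0.023,-0.044],[0.236,-0.023,-0.044],[0.236,-0.023,-0.044],[0.47,0.066,-0.044],[0.47,0.066,-0.044],[0.47,0.066,-0.044],[0.47,0.066,-0.044],[0.47,0.066,-0.044],[0.47,0.066,-0.044],[0.47,0.066,-0.044],[0.47,0.066,-0.044],[0.47,0.066,-0.044],[0.47,0.066,-0.044],[0.47,0.066,-0.044]], "yaw": [0,0,-0.76,-0.76,-0.76,-0.76,-0.76,-0.76,-1.288,-1.288,-1.288,-1.288,-1.288,-1.288,-1.288,-1.288,-1.288,-1.288,-1.288], "gripper": 0.5}}

```text
time_s: 11.27
eef_pos: [469.1, 299.3, 245.1]
tcp_rot: [0.001, 1.0, -0.0, -0.0]
wrist_force: [1.0, -0.6, 0.2]
gripper_width: 47.8
grasp_force: 0.0
```

```bash
python3 - <<'E'
from h import *
go(467,357,150,178.4)
S=bot.grab_frame("scene");T=bot.grab_frame("top")
c=np.zeros((600,800,3),np.uint8)
c[:,:400]=cv2.resize(S["frame"][200:320,230:310],(400,600),interpolation=cv2.INTER_CUBIC)
c[:300,400:]=cv2.resize(T["frame"][160:220,260:340],(400,300),interpolation=cv2.INTER_CUBIC)
c[300:,400:]=cv2.resize(S["frame"][90:150,195:275],(400,300),interpolation=cv2.INTER_CUBIC)
cv2.imwrite("pics/n2.png",c)
st=lambda X,Y,Z:(514.2-.279*X-.960*Y,-91.1+.960*X-.279*Y,Z)
for X in(-123,-72): print(X,(pix(S,st(X,0,43))-[230,200])*5,(pix(T,st(X,0,43))-[260,160])*5+[400,0])
E
```

```text
t 11.27 p [469.1 299.3 245.1] psi 179.92 zaxis [-0. -0. -1.] F [ 1.  -0.6  0.2] w 47.8 q [ 0.45  0.38  1.72 -0.    1.04 -1.12]
slide m [0.0022 0.0577 0.0951] yaw rad (z down: neg of world) 0.0265
-123 [267.16673651 407.14106956] [720.04936712  90.06112147]
-72 [233.1387325  325.65961062] [648.60286169 112.66283148]
```

View pics/n2.png

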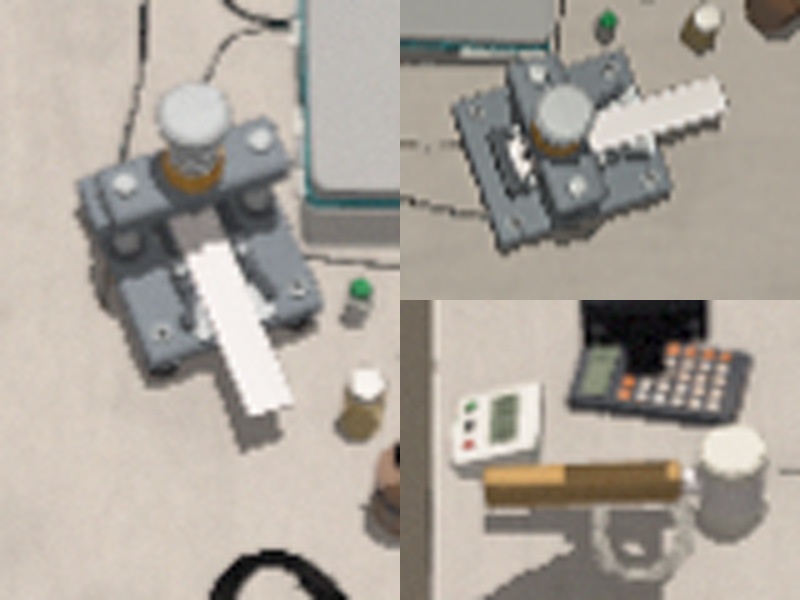

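The coupon lies straight in the nest, with its outer end at (270,406) against a predicted (267,407), so it is home. Next, the mallet.

Call:
{"api": "send_rows", "payload": {"slide": [[0.002,0.03,0],[0.002,0.058,0.02],[0.002,0.058,0.06],[0.002,0.058,0.1],[0.002,0.058,0.14],[0.002,0.058,0.17],[0.002,0.058,0.19],[0.002,0.058,0.205],[0.002,0.058,0.21],[0.002,0.058,0.21],[0.002,0.058,0.21]], "yaw": [0.026,0.026,0.026,0.026,0.026,0.026,0.026,0.026,0.026,0.026,0.026]}}

```text
time_s: 12.28
eef_pos: [467.4, 358.3, 35.6]
tcp_rot: [0.013, 1.0, 0.0, 0.0]
wrist_force: [0.6, -0.0, -0.3]
gripper_width: 47.5
grasp_force: 0.0
```

```bash
python3 - <<'E'
from h import *
go(467,357,35,178.4)
E
```

```text
t 12.28 p [467.4 358.3  35.6] psi 178.49 zaxis [ 0.001  0.    -1.   ] F [ 0.6 -0.  -0.3] w 47.5 q [ 0.54  0.7   1.81 -0.    0.62 -1.  ]
slide m [ 0.0004 -0.0013  0.0006] yaw rad (z down: neg of world) 0.0016
```

Call:
{"api": "send_rows", "payload": {"slide": [[-0.008,-0.001,0.0],[-0.008,-0.001,0.0],[-0.008,-0.001,0.0]], "yaw": [0,0,0]}}

```text
time_s: 12.53
eef_pos: [475.9, 357.3, 35.9]
tcp_rot: [0.013, 1.0, 0.0, 0.001]
wrist_force: [-0.3, 0.2, -1.0]
gripper_width: 47.3
grasp_force: 0.0
```

Call:
{"api": "send_rows", "payload": {"slide": [[0,0,0],[0,0,0],[0,0,0],[0,0,0],[0,0,0],[0,0,0],[0,0,-0.01],[0,0,-0.02],[0,0,-0.04],[0,0,-0.06],[0,0,-0.08],[0,0,-0.1],[0,0,-0.1]], "yaw": [0,0,0,0,0,0,0,0,0,0,0,0,0], "gripper": 0.05}}

```text
time_s: 13.62
eef_pos: [476.1, 358.0, 139.2]
tcp_rot: [0.013, 1.0, 0.002, 0.003]
wrist_force: [1.0, 0.1, -3.4]
gripper_width: 18.2
grasp_force: 30.0
```

```bash
python3 - <<'E'
from h import *
go(475,357,250,178.4); print(bot.sense()["ft_torque"])
S=bot.grab_frame("scene")
cv2.imwrite("pics/m1.png",cv2.resize(S["frame"][70:160,185:305],(800,600),interpolation=cv2.INTER_CUBIC))
c,s=np.cos(np.radians(178.4)),np.sin(np.radians(178.4)); p=bot.sense()["eef_pos"]
hx=475-48*0-0
for lab,P in(("headtopcentre",(525,355.4,p[2]-3+32)),("headbotcentre",(525,355.4,p[2]-35)),("hend",(525-166,360,p[2]-3+14))): print(lab,(pix(S,P)-[185,70])*20/3)
E
```

```text
t 13.62 p [476.1 358.  139.2] psi 178.53 zaxis [ 0.005  0.003 -1.   ] F [ 1.   0.1 -3.4] w 18.2 q [ 0.53  0.56  1.74 -0.    0.84 -1.01]
slide m [ 0.0011 -0.001  -0.1108] yaw rad (z down: neg of world) 0.0022
[ 0.1331623  -0.05999688  0.02032919]
headtopcentre [506.92062542 182.1575926 ]
headbotcentre [507.4032887  278.27357973]
hend [153.60527223 220.02300543]
```

View pics/m1.png

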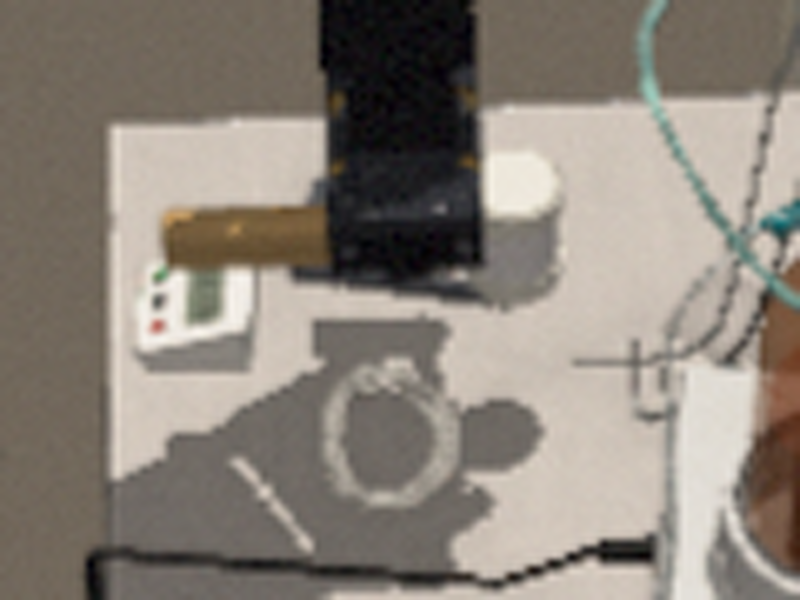

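The mallet hangs level: head top at (517,183), handle end at (163,240). Carrying it above the cap.

Call:
{"api": "send_rows", "payload": {"slide": [[0,0,-0.03],[0,0,-0.06],[0,0,-0.09],[0,0,-0.12],[0.01,-0.02,-0.121],[0.015,-0.05,-0.121],[0.015,-0.085,-0.121],[0.015,-0.12,-0.121],[0.015,-0.155,-0.121],[0.015,-0.19,-0.121],[0.015,-0.225,-0.121],[0.015,-0.26,-0.121],[0.015,-0.295,-0.121],[0.015,-0.33,-0.121],[0.015,-0.365,-0.121],[0.015,-0.4,-0.121],[0.015,-0.425,-0.121],[0.015,-0.44,-0.121],[0.015,-0.447,-0.121],[0.015,-0.447,-0.121]], "yaw": [0,0,0,0,0,0,0,0,0,0,0,0,0,0,0,0,0,0,0,0]}}

```text
time_s: 15.33
eef_pos: [448.1, -90.1, 255.1]
tcp_rot: [0.014, 1.0, 0.0, -0.001]
wrist_force: [0.6, -0.7, -3.0]
gripper_width: 18.0
grasp_force: 30.0
```

```bash
python3 - <<'E'
from h import *
go(463,-90,205,178.4)
E
```

```text
t 15.33 p [448.1 -90.1 255.1] psi 178.42 zaxis [-0.001  0.    -1.   ] F [ 0.6 -0.7 -3. ] w 18.0 q [-0.34  0.23  1.93 -0.    0.99 -1.89]
slide m [-0.0149  0.0005  0.0501] yaw rad (z down: neg of world) 0.0003
```

Call:
{"api": "send_rows", "payload": {"slide": [[-0.008,0,0.0],[-0.015,0,0.01],[-0.015,0,0.03],[-0.015,0,0.045],[-0.015,0,0.05],[-0.015,0,0.05],[-0.015,0,0.05]], "yaw": [0,0,0,0,0,0,0]}}

```text
time_s: 15.92
eef_pos: [463.9, -89.1, 205.9]
tcp_rot: [0.012, 1.0, 0.0, -0.0]
wrist_force: [-0.7, -0.1, -3.0]
gripper_width: 17.9
grasp_force: 30.0
```

```bash
python3 - <<'E'
from h import *
go(463,-90,205,178.4)
S=bot.grab_frame("scene");T=bot.grab_frame("top")
c=np.zeros((600,800,3),np.uint8)
c[:,:500]=cv2.resize(S["frame"][180:270,220:295],(500,600),interpolation=cv2.INTER_CUBIC)
c[:300,500:]=cv2.resize(T["frame"][150:210,260:320],(300,300),interpolation=cv2.INTER_CUBIC)
cv2.imwrite("pics/k1.png",c)
k=500/75
z=bot.sense()["eef_pos"][2]
for n,P in(("headtop",(514.2,-91.1,z+29)),("headbot",(514.2,-91.1,z-35)),("cap",(514.2,-91.1,159))): print(n,(pix(S,P)-[220,180])*k,(pix(T,P)-[260,150])*5+[500,0])
E
```

```text
t 15.92 p [463.9 -89.1 205.9] psi 178.58 zaxis [-0.  0. -1.] F [-0.7 -0.1 -3. ] w 17.9 q [-0.33  0.32  1.96 -0.    0.87 -1.88]
slide m [ 0.0009 -0.001   0.0009] yaw rad (z down: neg of world) 0.0031
headtop [320.13101226 172.33917427] [675.50182116 131.13030749]
headbot [318.82034323 261.94021102] [665.2285368  154.33333193]
cap [318.57553334 278.67610638] [663.32852354 158.62466202]
```

View pics/k1.png

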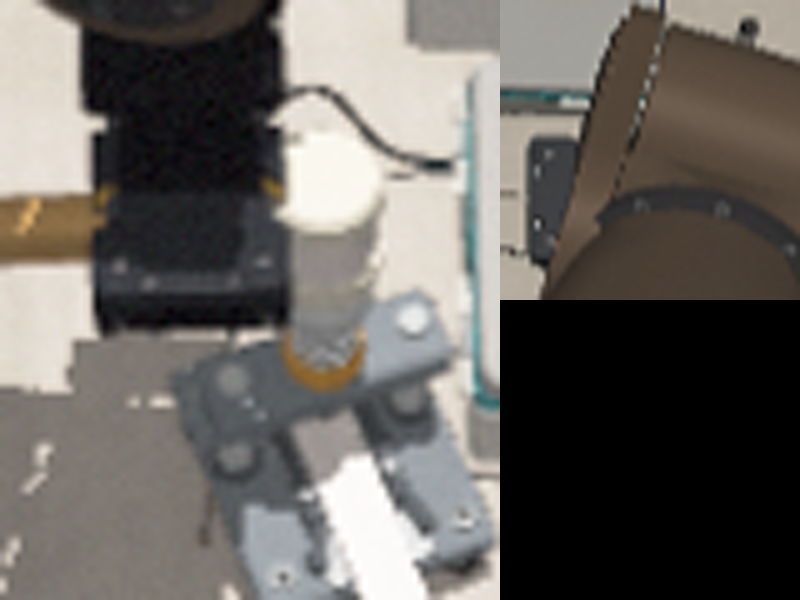

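The head sits over the punch, both near column 325. One brisk blow now.

Call:
{"api": "send_rows", "payload": {"slide": [[0,0,-0.03],[0,0,-0.06],[0,0,-0.075],[0,0,-0.075],[0,0,-0.05],[0,0,-0.01],[0,0,0.03],[0,0,-0.005],[0,0,-0.03],[0,0,-0.04],[0,0,-0.04],[0,0,-0.04]], "yaw": [0,0,0,0,0,0,0,0,0,0,0,0]}}

```text
time_s: 17.02
eef_pos: [463.2, -89.5, 245.4]
tcp_rot: [0.013, 1.0, -0.0, 0.0]
wrist_force: [0.5, -0.6, -3.3]
gripper_width: 18.2
grasp_force: 30.0
```

```bash
python3 - <<'E'
from h import *
go(463,-90,205,178.4); print(bot.sense()["ft_torque"])
S=bot.grab_frame("scene")
cv2.imwrite("pics/k2.png",cv2.resize(S["frame"][160:280,210:310],(500,600),interpolation=cv2.INTER_CUBIC))
E
```

```text
t 17.02 p [463.2 -89.5 245.4] psi 178.52 zaxis [ 0. -0. -1.] F [ 0.5 -0.6 -3.3] w 18.2 q [-0.33  0.26  1.91 -0.    0.97 -1.88]
slide m [ 0.0002 -0.0005  0.0404] yaw rad (z down: neg of world) 0.0021
[ 0.07832692 -0.0501489   0.04008409]
```

View pics/k2.png

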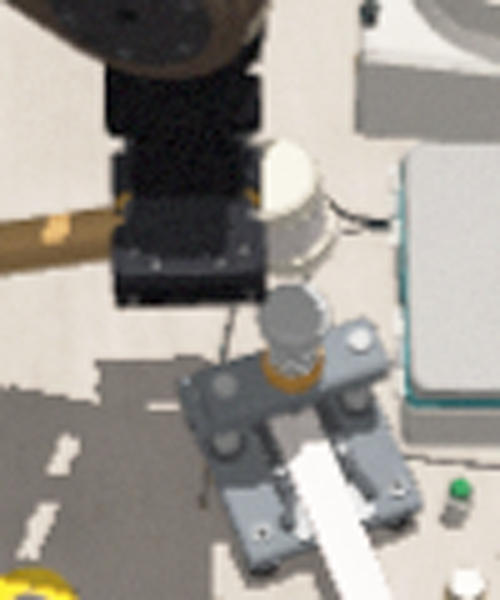

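The blow landed, but the mallet turned roughly 13° in the fingers (head up), so I can't be sure the punch went right down. I'll set the mallet down at its place to square it, regrip nearer the head, and strike again with more follow-through.

Call:
{"api": "send_rows", "payload": {"slide": [[0,0.02,-0.01],[0,0.05,-0.01],[0,0.085,-0.01],[0,0.12,-0.01],[0,0.155,-0.01],[0,0.19,-0.01],[0,0.225,-0.01],[0,0.26,-0.01],[0,0.295,-0.01],[0,0.33,-0.01],[-0.005,0.365,-0.01],[-0.01,0.4,-0.01],[-0.012,0.43,-0.01],[-0.012,0.444,-0.01],[-0.012,0.447,-0.01],[-0.012,0.447,-0.01],[-0.012,0.447,0.02],[-0.012,0.447,0.06],[-0.012,0.447,0.1],[-0.012,0.447,0.13]], "yaw": [0,0,0,0,0,0,0,0,0,0,0,0,0,0,0,0,0,0,0,0]}}

```text
time_s: 18.73
eef_pos: [486.1, 354.7, 113.3]
tcp_rot: [0.014, 1.0, -0.001, -0.001]
wrist_force: [-0.0, 0.9, -4.0]
gripper_width: 17.8
grasp_force: 30.0
```

```bash
python3 - <<'E'
from h import *
go(475,357,45,178.4)
E
```

```text
t 18.73 p [486.1 354.7 113.3] psi 178.45 zaxis [-0.002 -0.001 -1.   ] F [-0.   0.9 -4. ] w 17.8 q [ 0.52  0.6   1.74 -0.    0.8  -1.02]
slide m [0.0112 0.002  0.0683] yaw rad (z down: neg of world) 0.0008
```

Call:
{"api": "send_rows", "payload": {"slide": [[0.011,0.002,0.02],[0.011,0.002,0.045],[0.011,0.002,0.06],[0.011,0.002,0.066],[0.011,0.002,0.07],[0.011,0.002,0.074],[0.011,0.002,0.078],[0.011,0.002,0.08],[0.011,0.002,0.08]], "yaw": [0,0,0,0,0,0,0,0,0]}}

```text
time_s: 19.48
eef_pos: [476.1, 359.1, 36.1]
tcp_rot: [0.013, 1.0, 0.0, 0.0]
wrist_force: [0.0, 0.2, -5.0]
gripper_width: 18.1
grasp_force: 30.0
```

```bash
python3 - <<'E'
from h import *
go(475,357,32,178.4)
E
```

```text
t 19.48 p [476.1 359.1  36.1] psi 178.52 zaxis [ 0.  0. -1.] F [ 0.   0.2 -5. ] w 18.1 q [ 0.54  0.71  1.79 -0.    0.64 -1.01]
slide m [ 0.0011 -0.0022  0.0041] yaw rad (z down: neg of world) 0.002
```

Call:
{"api": "send_rows", "payload": {"slide": [[0.001,-0.002,0.001],[0.001,-0.002,0.002],[0.001,-0.002,0.002],[0.001,-0.002,0.002]], "yaw": [0,0,0,0]}}

```text
time_s: 19.82
eef_pos: [475.3, 357.3, 34.3]
tcp_rot: [0.013, 1.0, 0.0, 0.0]
wrist_force: [1.5, -0.6, -0.3]
gripper_width: 18.0
grasp_force: 30.0
```

```bash
python3 - <<'E'
from h import *
go(475,357,32,178.4); print(bot.sense()["ft_torque"])
S=bot.grab_frame("scene")
# wood mask: handle direction in image vs predictions for tilt
hsv=cv2.cvtColor(S["frame"],cv2.COLOR_BGR2HSV)
m=cv2.inRange(hsv,(8,90,60),(25,255,255)); m[:,:200]=0; m[:110]=0; m[145:]=0; m[:,275:]=0
k,l,st,ce=cv2.connectedComponentsWithStats(m); i=1+np.argmax(st[1:,4]); p=np.argwhere(l==i)
print(st[i])
for u in range(st[i,0],st[i,0]+st[i,2],3):
    q=p[p[:,1]==u][:,0]; print(u,q.min(),q.max(),end="; ")
print()
for th in(0,3,6,9,13):
    t=np.radians(th); out=[]
    for X,Z in((-115,14),(-115,-14),(-60,14),(-60,-14)):
        out.append(pix(S,(475-(-X*np.cos(t)-0*Z)+Z*np.sin(-t)*1, 358-9, 31+X*np.sin(t)+Z*np.cos(t))).round(1).tolist())
    print(th,out)
E
```

```text
t 19.82 p [475.3 357.3  34.3] psi 178.52 zaxis [ 0.001  0.    -1.   ] F [ 1.5 -0.6 -0.3] w 18.0 q [ 0.53  0.71  1.8  -0.    0.63 -1.01]
slide m [ 0.0003 -0.0003  0.0023] yaw rad (z down: neg of world) 0.0022
[-0.027289   -0.06591205  0.05590229]
[211 124  25  12 186]
211 129 129; 214 128 135; 217 127 134; 220 127 134; 223 126 133; 226 126 133; 229 125 132; 232 125 132; 235 125 131; 
0 [[211.2, 127.8], [211.9, 133.4], [228.0, 126.9], [228.4, 132.6]]
3 [[211.2, 129.0], [212.4, 134.6], [227.8, 127.6], [228.7, 133.2]]
6 [[211.3, 130.3], [212.9, 135.8], [227.7, 128.3], [229.1, 133.8]]
9 [[211.5, 131.5], [213.5, 136.9], [227.7, 128.9], [229.5, 134.4]]
13 [[211.8, 133.1], [214.4, 138.4], [227.7, 129.8], [230.1, 135.1]]
```

Call:
{"api": "send_rows", "payload": {"slide": [[0,0,0.001],[0,0,0.002],[0,0,0.003],[0,0,0.003]], "yaw": [0,0,0,0]}}

```text
time_s: 20.2
eef_pos: [475.0, 357.3, 30.8]
tcp_rot: [0.013, 1.0, 0.0, 0.0]
wrist_force: [2.1, -0.6, 0.4]
gripper_width: 17.5
grasp_force: 30.0
```

Call:
{"api": "send_rows", "payload": {"slide": [[0,0,0],[0,0,0],[0,0,0],[0,0,0],[-0.005,0,-0.003],[-0.005,0,-0.004],[-0.005,0,-0.004]], "yaw": [0,0,0,0,0,0,0], "gripper": 0.4}}

```text
time_s: 20.78
eef_pos: [480.4, 357.2, 35.3]
tcp_rot: [0.013, 1.0, 0.0, 0.0]
wrist_force: [-0.7, -0.8, -0.4]
gripper_width: 37.7
grasp_force: 0.0
```

```bash
cat > tilt.py <<'E'
from h import *
def tilt():
    S=bot.grab_frame("scene")
    s=bot.sense(); x,y,z=s["eef_pos"]
    hsv=cv2.cvtColor(S["frame"],cv2.COLOR_BGR2HSV)
    m=cv2.inRange(hsv,(8,90,60),(25,255,255))
    a=pix(S,(x-75,y,z)).astype(int); w=np.zeros_like(m); w[a[1]-14:a[1]+14,a[0]-24:a[0]+22]=255; m&=w
    k,l,st,ce=cv2.connectedComponentsWithStats(m); i=1+np.argmax(st[1:,4]); p=np.argwhere(l==i)
    us=range(st[i,0]+4,st[i,0]+st[i,2]-3); lo=[p[p[:,1]==u][:,0].max() for u in us]; hi=[p[p[:,1]==u][:,0].min() for u in us]
    print(st[i],"slope lower/upper",np.polyfit(us,lo,1).round(3),np.polyfit(us,hi,1).round(3), "end col",st[i,0],st[i,1]+st[i,3])
    for th in(-5,0,5,10,15):
        t=np.radians(th); o=[pix(S,(x+X*np.cos(t)-Z*np.sin(t),y-9,z-3+X*np.sin(t)+Z*np.cos(t))) for X,Z in((-115,-14),(-60,-14),(-115,14),(-60,14))]
        f=lambda a,b:round((b-a)[1]/(b-a)[0],3); print(th,f(o[0],o[1]),f(o[2],o[3]),o[2].round(1))
E
python3 - <<'E'
from tilt import *
go(480,357,35.5,178.4); tilt()
E
```

```text
t 20.78 p [480.4 357.2  35.3] psi 178.51 zaxis [ 0.001  0.    -1.   ] F [-0.7 -0.8 -0.4] w 37.7 q [ 0.53  0.71  1.79 -0.    0.64 -1.02]
slide m [ 0.0004 -0.0002 -0.0002] yaw rad (z down: neg of world) 0.0019
[212 124  25   8 190] slope lower/upper [3.60000e-02 1.22613e+02] [  0. 124.] end col 212 132
-5 0.008 0.009 [213.  125.6]
0 -0.051 -0.05 [212.8 127.7]
5 -0.109 -0.11 [212.8 129.7]
10 -0.169 -0.17 [213.1 131.8]
15 -0.231 -0.233 [213.6 133.8]
```

It stands level again. Regrip, lift and return to the cap.

Call:
{"api": "send_rows", "payload": {"slide": [[0,0,0],[0,0,0],[0,0,0],[0,0,0],[0,0,0],[0,0,-0.01],[0,0,-0.03],[0,0,-0.06],[0,0,-0.1],[0,0,-0.14],[0,0,-0.18],[0,0,-0.205],[0,0,-0.21]], "yaw": [0,0,0,0,0,0,0,0,0,0,0,0,0], "gripper": 0.05}}

```text
time_s: 21.92
eef_pos: [480.7, 357.7, 250.3]
tcp_rot: [0.013, 1.0, 0.002, 0.003]
wrist_force: [0.6, 0.1, -2.8]
gripper_width: 17.8
grasp_force: 30.0
```

Call:
{"api": "send_rows", "payload": {"slide": [[0,-0.02,0],[0,-0.05,0],[0,-0.085,0],[0,-0.12,0],[0,-0.155,0],[0,-0.19,0],[0,-0.225,0],[0,-0.26,0],[0,-0.295,0],[0,-0.33,0],[0.002,-0.365,0],[0.002,-0.4,0],[0.002,-0.425,0],[0.002,-0.44,0],[0.002,-0.447,0],[0.002,-0.447,0],[0.002,-0.447,0]], "yaw": [0,0,0,0,0,0,0,0,0,0,0,0,0,0,0,0,0]}}

```text
time_s: 23.33
eef_pos: [466.1, -89.2, 244.3]
tcp_rot: [0.013, 1.0, 0.0, -0.001]
wrist_force: [0.5, 0.6, -3.4]
gripper_width: 18.2
grasp_force: 30.0
```

```bash
python3 - <<'E'
from tilt import *
go(466.5,-90,194.3,178.5); tilt()
E
```

```text
t 23.33 p [466.1 -89.2 244.3] psi 178.49 zaxis [-0.001  0.001 -1.   ] F [ 0.5  0.6 -3.4] w 18.2 q [-0.33  0.27  1.9   0.    0.97 -1.87]
slide m [-0.0005 -0.0008  0.05  ] yaw rad (z down: neg of world) -0.0001
[200 199  38  13 337] slope lower/upper [-5.7000e-02  2.2241e+02] [-6.00000e-02  2.14698e+02] end col 200 212
-5 -0.009 -0.007 [201.6 205.1]
0 -0.056 -0.055 [201.4 207.4]
5 -0.103 -0.103 [201.5 209.7]
10 -0.151 -0.152 [201.9 211.9]
15 -0.2 -0.203 [202.7 214. ]
```

Call:
{"api": "send_rows", "payload": {"slide": [[0,0,-0.015],[0,0,-0.03],[0,0,-0.03],[0,0,-0.01],[0,0,0.03],[0,0,0.069],[0,0,0.072]], "yaw": [0,0,0,0,0,0,0]}}

```text
time_s: 23.97
eef_pos: [464.5, -88.5, 168.2]
tcp_rot: [0.012, 1.0, 0.001, -0.003]
wrist_force: [-4.0, -1.9, 0.2]
gripper_width: 18.1
grasp_force: 30.0
```

```bash
python3 - <<'E'
from tilt import *
go(466.5,-90,194.3,178.5); tilt(); print(bot.sense()["ft_torque"])
f=bot.grab_frame("scene")
np.save("bot.npy",f["frame"])
K=lambda P:pix(f,P).round(1)
# collar/spring visibility: column profile down the punch axis
c=K((514.2,-91.1,100)); print(c)
for v in range(int(c[1])-26,int(c[1])+6): print(v,f["frame"][v,int(c[0])-1:int(c[0])+2].mean(0).astype(int).tolist(),dict(np.load("scene0.npz"))["frame"][v,int(c[0])-1:int(c[0])+2].mean(0).astype(int).tolist())
E
```

```text
t 23.97 p [464.5 -88.5 168.2] psi 178.59 zaxis [-0.005  0.001 -1.   ] F [-4.  -1.9  0.2] w 18.1 q [-0.33  0.37  2.   -0.    0.78 -1.87]
slide m [-0.002  -0.0014 -0.0261] yaw rad (z down: neg of world) 0.0015
[203 216  36  15 295] slope lower/upper [-1.86000e-01  2.68939e+02] [-1.69000e-01  2.57485e+02] end col 203 231
-5 -0.012 -0.011 [204.1 221.1]
0 -0.057 -0.056 [203.9 223.2]
5 -0.101 -0.102 [203.9 225.2]
10 -0.147 -0.149 [204.4 227.2]
15 -0.195 -0.197 [205.1 229.1]
[ 0.10531684  0.67093945 -0.04492961]
[267.6 233.1]
207 [233, 244, 247] [193, 203, 215]
208 [234, 244, 247] [192, 203, 214]
209 [234, 244, 248] [192, 203, 215]
210 [234, 244, 248] [192, 202, 214]
211 [234, 243, 247] [191, 204, 215]
212 [233, 243, 247] [194, 206, 218]
213 [234, 243, 247] [193, 205, 216]
214 [227, 238, 242] [193, 205, 216]
215 [220, 232, 237] [188, 199, 211]
216 [201, 215, 220] [190, 197, 203]
217 [169, 184, 192] [211, 212, 213]
218 [141, 153, 159] [216, 216, 217]
219 [139, 149, 154] [217, 217, 218]
220 [139, 148, 154] [217, 218, 218]
221 [137, 140, 148] [217, 218, 217]
222 [138, 140, 148] [217, 218, 217]
223 [139, 142, 148] [218, 219, 218]
224 [140, 142, 149] [219, 220, 219]
225 [144, 147, 154] [219, 220, 219]
226 [157, 164, 171] [218, 218, 218]
227 [162, 174, 181] [202, 203, 203]
228 [130, 142, 147] [171, 173, 172]
229 [125, 135, 139] [112, 112, 113]
230 [126, 132, 133] [109, 109, 109]
231 [118, 118, 118] [108, 108, 107]
232 [120, 121, 122] [119, 120, 120]
233 [139, 140, 139] [117, 120, 123]
234 [133, 137, 140] [99, 107, 112]
235 [109, 129, 145] [76, 104, 125]
236 [46, 103, 141] [42, 92, 127]
237 [50, 100, 133] [44, 88, 120]
238 [71, 94, 112] [67, 87, 103]
```

```bash
python3 - <<'E'
from h import *
F=[];Q=[]
for i in range(10):
    bot.grab_frame("scene"); s=bot.sense(); F.append(s["wrist_force"]);Q.append(s["ft_torque"])
print(np.mean(F,0).round(2),np.std(F,0).round(2),np.mean(Q,0).round(3),s["eef_pos"])
E
```

```text
[-2.35  1.96 -0.47] [0.79 0.94 0.61] [0.454 0.306 0.074] [466.73911292 -89.62974691 173.37675789]
```

Call:
{"api": "send_rows", "payload": {"slide": [[0,0,0.004],[0,0,0.008],[0,0,0.01],[0,0,0.01],[0,0,0.01]], "yaw": [0,0,0,0,0]}}

```text
time_s: 24.98
eef_pos: [466.0, -89.8, 164.6]
tcp_rot: [0.013, 1.0, -0.0, 0.0]
wrist_force: [-16.0, 2.3, 31.5]
gripper_width: 17.5
grasp_force: 36.3
```

```bash
python3 - <<'E'
from tilt import *
F=[];Q=[]
for i in range(8):
    bot.grab_frame("scene"); s=bot.sense(); F.append(s["wrist_force"]);Q.append(s["ft_torque"])
print(np.mean(F,0).round(2),np.std(F,0).round(2),np.mean(Q,0).round(3),s["eef_pos"]); tilt()
E
```

```text
[-15.83   2.29  31.49] [0.7  0.52 0.39] [0.62  1.702 0.105] [465.9593326  -89.77700094 164.58402459]
[204 217  35  17 290] slope lower/upper [-2.38000e-01  2.82977e+02] [-2.05000e-01  2.67653e+02] end col 204 234
-5 -0.012 -0.011 [204.8 222.6]
0 -0.057 -0.056 [204.5 224.6]
5 -0.101 -0.102 [204.6 226.6]
10 -0.147 -0.148 [205.  228.6]
15 -0.194 -0.196 [205.7 230.5]
```

Support force reaches 34 N before any slip, far above the 4.5 N spring. So the mallet could only have turned in the fingers because the punch had bottomed on the coupon. Both blows drove it home. Now returning the mallet.

Call:
{"api": "send_rows", "payload": {"slide": [[0,0,-0.02],[0,0,-0.05],[0,0,-0.085],[0,0,-0.09],[0,0.02,-0.09],[0,0.05,-0.09],[0,0.085,-0.09],[0,0.12,-0.09],[0,0.155,-0.09],[0,0.19,-0.09],[0,0.225,-0.09],[0,0.26,-0.09],[0,0.295,-0.09],[0,0.33,-0.09],[0,0.365,-0.09],[0,0.4,-0.09],[0,0.43,-0.09],[0,0.444,-0.09],[0,0.447,-0.09],[0,0.447,-0.09]], "yaw": [0,0,0,0,0,0,0,0,0,0,0,0,0,0,0,0,0,0,0,0]}}

```text
time_s: 27.1
eef_pos: [477.8, 357.4, 251.7]
tcp_rot: [0.012, 1.0, -0.0, -0.0]
wrist_force: [-0.4, -0.6, -3.7]
gripper_width: 17.9
grasp_force: 31.9
```

```bash
python3 - <<'E'
from tilt import *
go(480,357,55,178.5)
E
```

```text
t 27.1 p [477.8 357.4 251.7] psi 178.58 zaxis [-0.001 -0.001 -1.   ] F [-0.4 -0.6 -3.7] w 17.9 q [ 0.53  0.44  1.61 -0.    1.1  -1.01]
slide m [-0.0022 -0.0003  0.1967] yaw rad (z down: neg of world) 0.0015
```

Call:
{"api": "send_rows", "payload": {"slide": [[-0.002,0,0.03],[-0.002,0,0.07],[-0.002,0,0.11],[-0.002,0,0.15],[-0.002,0,0.18],[-0.002,0,0.195],[-0.002,0,0.2],[-0.002,0,0.204],[-0.002,0,0.206],[-0.002,0,0.208],[-0.002,0,0.21],[-0.002,0,0.21]], "yaw": [0,0,0,0,0,0,0,0,0,0,0,0]}}

```text
time_s: 28.1
eef_pos: [480.8, 357.3, 43.9]
tcp_rot: [0.013, 1.0, 0.001, 0.001]
wrist_force: [2.1, -0.1, 0.6]
gripper_width: 18.1
grasp_force: 30.0
```

Call:
{"api": "send_rows", "payload": {"slide": [[0,0,0.002],[0,0,0.004],[0,0,0.006],[0,0,0.007],[0,0,0.008],[0,0,0.008]], "yaw": [0,0,0,0,0,0]}}

```text
time_s: 28.6
eef_pos: [479.9, 357.1, 34.6]
tcp_rot: [0.013, 1.0, -0.0, -0.0]
wrist_force: [2.6, 0.2, -0.7]
gripper_width: 17.6
grasp_force: 30.0
```

```bash
python3 - <<'E'
from tilt import *
go(480,357,31,178.5); tilt()
E
```

```text
t 28.6 p [479.9 357.1  34.6] psi 178.52 zaxis [-0. -0. -1.] F [ 2.6  0.2 -0.7] w 17.6 q [ 0.53  0.71  1.79 -0.    0.64 -1.02]
slide m [-0.0001 -0.0001  0.0036] yaw rad (z down: neg of world) 0.0004
[211 124  26  12 202] slope lower/upper [ -0.174 171.958] [-1.42000e-01  1.57884e+02] end col 211 136
-5 0.008 0.009 [212.9 125.7]
0 -0.051 -0.05 [212.7 127.8]
5 -0.109 -0.11 [212.7 129.8]
10 -0.169 -0.17 [213.  131.9]
15 -0.231 -0.233 [213.5 133.9]
```

Call:
{"api": "send_rows", "payload": {"slide": [[0,0,0.002],[0,0,0.0035],[0,0,0.0035]], "yaw": [0,0,0]}}

```text
time_s: 28.9
eef_pos: [479.9, 357.0, 31.1]
tcp_rot: [0.013, 1.0, -0.0, -0.0]
wrist_force: [2.4, 0.2, -1.0]
gripper_width: 17.7
grasp_force: 30.0
```

Call:
{"api": "send_rows", "payload": {"slide": [[0,0,0],[0,0,0],[0,0,0],[0,0,0],[0,0,0],[0,0,-0.01],[0,0,-0.03],[0,0,-0.06],[0,0,-0.1],[0,0,-0.14],[0,0,-0.18],[0,0,-0.21],[0.02,0,-0.22],[0.02,-0.04,-0.22],[0.02,-0.08,-0.22],[0.02,-0.12,-0.22],[0.02,-0.16,-0.22],[0.02,-0.17,-0.22],[0.02,-0.17,-0.22]], "yaw": [0,0,0,0,0,0,0,0,0,0,0,0,0,0,0,0,0,0,0], "gripper": 0.4}}

```text
time_s: 30.48
eef_pos: [455.5, 185.6, 252.4]
tcp_rot: [0.014, 1.0, -0.0, 0.0]
wrist_force: [0.6, -0.0, -0.1]
gripper_width: 37.8
grasp_force: 0.0
```

```bash
python3 - <<'E'
from h import *
S0=dict(np.load("scene0.npz"))["frame"]; S=bot.grab_frame("scene"); f=S["frame"]
print(bot.sense()["eef_pos"].round(1),bot.sense()["time_s"])
# change regions vs start (mask of changes)
d=(cv2.absdiff(f,S0).max(2)>40).astype(np.uint8); d=cv2.morphologyEx(d,cv2.MORPH_OPEN,np.ones((2,2),np.uint8))
k,l,st,ce=cv2.connectedComponentsWithStats(d)
for i in range(1,k):
    if st[i,4]>8 and st[i,0]>195: print(st[i],ce[i].round(0))
# mallet head top face (bright) before/after
for g in(S0,f):
    w=(g[108:136,250:274].min(2)>195).astype(np.uint8); p=np.argwhere(w); print("head white",len(p),(p.mean(0)[::-1]+[250,108]).round(1))
    hsv=cv2.cvtColor(g,cv2.COLOR_BGR2HSV); m=cv2.inRange(hsv,(8,90,60),(25,255,255)); m[:,:200]=0;m[:110]=0;m[145:]=0;m[:,275:]=0
    p=np.argwhere(m); us=range(216,248); print("handle slope",np.polyfit(us,[p[p[:,1]==u][:,0].max() for u in us],1).round(3),p[:,1].min(),p[:,1].max())
# coupon end
def end(g):
    w=((g.min(2)>215)).astype(np.uint8)[245:300,265:300]; p=np.argwhere(w); return len(p),p[:,0].max()+245
b=dict(np.load("top0.npz"))
print("coupon",end(f)); p=pix(S,(514.2+.279*123,-91.1-.96*123,43)); print(p)
# cap position
for g in(S0,f): print([int(x) for x in g[212:232,268].mean(1)])
E
```

```text
[455.8 187.1 252.3] 30.5333
[208  11  41  21 285] [222.  20.]
[214 132   7   3  17] [217. 133.]
[ 201  160   51   51 1784] [226. 187.]
[269 249   7   4  16] [272. 250.]
[274 265  14  26 241] [281. 277.]
head white 99 [261.1 119.2]
handle slope [-4.50000e-02  1.39875e+02] 212 250
head white 96 [261.  120.1]Traceback (most recent call last):
  File "<stdin>", line 13, in <module>
    return umr_maximum(a, axis, None, out, keepdims, initial, where)
ValueError: zero-size array to reduction operation maximum which has no identity
```

```bash
python3 - <<'E'
from h import *
S0=dict(np.load("scene0.npz"))["frame"]; S=bot.grab_frame("scene"); f=S["frame"]
for g in(S0,f):
    hsv=cv2.cvtColor(g,cv2.COLOR_BGR2HSV); m=cv2.inRange(hsv,(8,70,40),(28,255,255)); m[:,:205]=0;m[:115]=0;m[140:]=0;m[:,256:]=0
    p=np.argwhere(m); us=[u for u in range(216,246) if (p[:,1]==u).any()]; print("handle",len(us),np.polyfit(us,[p[p[:,1]==u][:,0].max() for u in us],1).round(3),np.polyfit(us,[p[p[:,1]==u][:,0].min() for u in us],1).round(3),p[:,1].min(),p[:,1].max())
w=(f.min(2)>205).astype(np.uint8); w[:235]=0;w[290:]=0;w[:,:255]=0;w[:,300:]=0
k,l,st,ce=cv2.connectedComponentsWithStats(w); i=1+np.argmax(st[1:,4]); print(st[i]); r=cv2.boxPoints(cv2.minAreaRect(np.argwhere(l==i)[:,::-1].astype(np.float32)))
print(r.round(1)); print("pred end centre",pix(S,(514.2+.279*123,-91.1-.96*123,43)))
for g in(S0,f): print("cap",[int(x) for x in g[212:232,268].mean(1)])
E
```

```text
handle 30 [-3.20000e-02  1.37251e+02] [-3.90000e-02  1.31656e+02] 211 250
handle 23 [-5.30000e-02  1.42988e+02] [ 0.23  73.746] 211 250
[268 249  21  34 317]
[[266.1 251.2]
 [277.4 246.2]
 [291.5 278. ]
 [280.2 283. ]]
pred end centre [283.4333473  281.42821391]
cap [206, 205, 202, 198, 197, 218, 218, 218, 218, 217, 217, 220, 220, 219, 220, 211, 175, 119, 107, 103]
cap [202, 202, 204, 197, 196, 214, 214, 216, 216, 216, 217, 217, 219, 218, 217, 208, 173, 118, 105, 103]
```

The mallet is standing level, the coupon has not moved and the cap is back up. Handing in.

```bash
python3 -c "
from workcell import bot
print(bot.hand_in())"
```

```text
the job is handed in; nothing more can be done
None
```

The job is handed in at about 31 s: the coupon is home in the nest and released, and the mallet stands on its face where I found it. I struck two brisk blows; forces suggest both drove the punch right down, though I never saw it bottom out. The mallet turned about 10–13° in the fingers each time, and after the second blow I pressed the tilted head down on the cap. Nothing else showed as moved in the final scene view.

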